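# Try polished ferrules on the gauge pins and set the bad one aside

### The job

Gently push each of the three square ferrules, open end first, onto the level pins of the steel gauge to test its bore. Exactly one is blocked inside and stops short, nobody knows which: take that one off and lay it on the cork mat, and leave the two that fit fully home on their pins, flush against the gauge. Do not force anything, and do not disturb the felt cone and the compound bar standing at the ends of the gauge.

Things in the scene. Friction and masses are not known exactly. Their poses are not given: they have to be found in the camera images.
- gauge: Dark steel gauge, fixed: an upright block 280 mm wide (y), 40 deep, 50 tall, its foot reaching 90 mm back. Three level pins stick out 40 mm from its shoulder face to the robot's side (its -x) at y = +95, 0, -95 mm, axes 20 mm up; 16 mm thick, the last 10 mm tapering to 6 mm. Origin: on the bench under the middle of the shoulder face; x points away from the pins, z up.
- home0 (a point): Fixed point on the gauge's pin at y = 95 mm, 30 mm in front of the shoulder face and 20 mm above the bench: the centre of a ferrule lies here when it is fully home on this pin. Axes as the gauge's.
- home1 (a point): Fixed point on the gauge's pin at y = 0 mm, 30 mm in front of the shoulder face and 20 mm above the bench: the centre of a ferrule lies here when it is fully home on this pin. Axes as the gauge's.
- home2 (a point): Fixed point on the gauge's pin at y = -95 mm, 30 mm in front of the shoulder face and 20 mm above the bench: the centre of a ferrule lies here when it is fully home on this pin. Axes as the gauge's.
- ferrule0_c (a point): Centre of ferrule 0: a square aluminium ferrule 60 mm long (its x), 40 wide, 40 tall, about 150 g, lying in front of the pin at y = 95 mm, 15 to 40 mm short of its tip, up to 8 mm and 0.2 rad off line. Its +x end has a round 19 mm hole in the middle (and a thin dark line round the body 10 mm behind it); its -x end is closed and flat. All three look the same.
- ferrule1_c (a point): Centre of ferrule 1: a square aluminium ferrule 60 mm long (its x), 40 wide, 40 tall, about 150 g, lying in front of the pin at y = 0 mm, 15 to 40 mm short of its tip, up to 8 mm and 0.2 rad off line. Its +x end has a round 19 mm hole in the middle (and a thin dark line round the body 10 mm behind it); its -x end is closed and flat. All three look the same.
- ferrule2_c (a point): Centre of ferrule 2: a square aluminium ferrule 60 mm long (its x), 40 wide, 40 tall, about 150 g, lying in front of the pin at y = -95 mm, 15 to 40 mm short of its tip, up to 8 mm and 0.2 rad off line. Its +x end has a round 19 mm hole in the middle (and a thin dark line round the body 10 mm behind it); its -x end is closed and flat. All three look the same.
- ferrule0: The same ferrule 0; origin at the centre of its underside, 20 mm below its centre, same axes. On a pin, a sound one slides on freely until its open end meets the shoulder face; the blocked one stops hard about 12 mm short of it. Which of the three is blocked changes from start to start.
- ferrule1: The same ferrule 1; origin at the centre of its underside, 20 mm below its centre, same axes. On a pin, a sound one slides on freely until its open end meets the shoulder face; the blocked one stops hard about 12 mm short of it. Which of the three is blocked changes from start to start.
- ferrule2: The same ferrule 2; origin at the centre of its underside, 20 mm below its centre, same axes. On a pin, a sound one slides on freely until its open end meets the shoulder face; the blocked one stops hard about 12 mm short of it. Which of the three is blocked changes from start to start.
- mat: Flat square cork mat for rejects, 150 x 150 mm and 1 mm thick, lying on the bench left or right of the ferrules (a blue basket, 140 mm square and 45 mm tall, lies on the other side). It is no obstacle: things slide over its edge. Origin at its centre, axes along its edges.
- cone: A white felt polishing cone, 36 mm wide and 50 mm tall, standing near the left end of the gauge. Not part of the job. Origin: about the centre of its underside.
- bar: A red-brown bar of polishing compound, 35 x 30 mm and 75 mm tall, standing near the right end of the gauge. Not part of the job. Origin: about the centre of its underside.
Not all that is in view belongs to the job. Leave any blue or purple look-alike of the ferrule0 alone.

How it is judged:
At the end, for the whole second after the job is handed in: Two ferrules are fully home on pins (centre within 4.5 mm of the pin's home point, any pin), the third (the blocked one) lies on the cork mat, not on end, with its centre within 55 mm of the mat's centre along each of the mat's edges; all three at rest (((x of ferrule0_c in the frame of mat between -0.055 and 0.055 m and y of ferrule0_c in the frame of mat between -0.055 and 0.055 m and height (world z) of ferrule0_c below 0.034 m and (distance between ferrule1_c and home0 below 0.0045 m or distance between ferrule1_c and home1 below 0.0045 m or distance between ferrule1_c and home2 below 0.0045 m) and (distance between ferrule2_c and home0 below 0.0045 m or distance between ferrule2_c and home1 below 0.0045 m or distance between ferrule2_c and home2 below 0.0045 m)) or (x of ferrule1_c in the frame of mat between -0.055 and 0.055 m and y of ferrule1_c in the frame of mat between -0.055 and 0.055 m and height (world z) of ferrule1_c below 0.034 m and (distance between ferrule0_c and home0 below 0.0045 m or distance between ferrule0_c and home1 below 0.0045 m or distance between ferrule0_c and home2 below 0.0045 m) and (distance between ferrule2_c and home0 below 0.0045 m or distance between ferrule2_c and home1 below 0.0045 m or distance between ferrule2_c and home2 below 0.0045 m)) or (x of ferrule2_c in the frame of mat between -0.055 and 0.055 m and y of ferrule2_c in the frame of mat between -0.055 and 0.055 m and height (world z) of ferrule2_c below 0.034 m and (distance between ferrule0_c and home0 below 0.0045 m or distance between ferrule0_c and home1 below 0.0045 m or distance between ferrule0_c and home2 below 0.0045 m) and (distance between ferrule1_c and home0 below 0.0045 m or distance between ferrule1_c and home1 below 0.0045 m or distance between ferrule1_c and home2 below 0.0045 m))) and linear speed of each of ferrule0, ferrule1, ferrule2 below 0.01 m/s); the robot touches nothing.
It fails at once if the gauge is pressed or struck with more than 45 N (contact force between gauge and anything else above 45 N).
It fails at once if the felt cone or the compound bar is moved by more than 30 mm (distance of any of cone, bar from where it was at the start of the episode above 0.03 m).
It also fails if it takes over 72 s, if anything falls off the work surface, if the arm or the gripper's body presses on something with over 40 N, if the wrist force passes 120 N, or if a joint passes its speed limit or range.

### The arm

A 6-joint arm with a two-finger parallel gripper is mounted at the origin on the work surface. World frame = base frame: x ahead of the robot, y to its left, z up, the work surface at z = 0. Lengths are in m, angles in rad, forces in N, time in s.
With the tool pointing down it reaches from about 0.35 to 0.875 m from the base axis. Payload 4.2 kg.
Tool frame: the origin (TCP) lies at the very end of the fingers, on their centre line; the grasp point (between the pads) lies 19 mm behind it; z points along the fingers, y is the line along which they close (so a half turn about z gives the same grasp; the last joint's range is limited). The gripper opens to 85 mm and grips with 20 to 120 N. Pads are 22 mm wide; open, the fingers measure 114 mm over their backs; the gripper's body (76 mm by 85 mm) begins 54 mm behind the grasp point. The pads swing forward as they close: fully open they stand 13 mm farther back than shut.
Start: joints at [-0.919, 0.385, 0.008, 0, -1.194, -0.259], TCP at [0.239, -0.577, 0.231] pointing down, gripper open.
Joint ranges: [-3.14, 3.14], [-1.21, 2.06], [-1.07, 1.41], [-3.16, 2.05], [-2.99, -0.16], [-3.1, 3.1]. Speed limits (rad/s): [2.79, 2.79, 3.14, 3.14, 3.14, 3.14].

### API

Orientations are given as a unit quaternion [x, y, z, w].
In Python, from workcell import sense, grab_frame, hand_in gives the robot as it stands. The module is installed in compiled form; this text tells all that it offers.
- The arm moves only by the tool arm_command, never from a script. Its argument "rows" is a list that holds one entry, the list of rows, each a list of 7 numbers: the opening, from -1 (shut) to 1 (fully open), so that 0 is half open, then the shift along the world's x, y, z in units of 20 mm (1.0 is 20 mm), then the turn, a rotation vector about the world's x, y, z in units of 6 degrees (1.0 is 6 degrees). A call has 1 to 5 rows; each row shifts and turns the commanded pose from where the row before left it; what a row does not reach is not made up. A row lasts 1/12 s, in which the tool goes at most 41.7 mm and 7.16 degrees, less where a joint would pass 70% of its speed; a pose out of reach is approached as far as the arm can. A call with a number of a shift or a turn outside -1 to 1 is refused whole. A call with a gripper value outside its range is refused whole. The fingers move at their own pace and stop on an object; "newtons" is the grip in N (left out, the last holds). Time passes only in rows, so rows that do not move let the fingers close. It gives the time, the measured TCP pose, the force, the opening and the grip force at its end, in the units of the state.
- sense(): the state, without advancing time (a new reading comes with each control period).
- grab_frame(name): name is "side" or "top" or "wrist"; returns a dict with "image" (400x640x3 uint8, red, green, blue), "depth" (400x640 float32, m along the optical axis (not along the pixel's ray), 0 where there is no reading), "fx", "fy", "cx", "cy" (pixels), "world_from_camera" (4x4, takes a point from camera to world coordinates); the wrist camera has in their place "tool_from_camera" (4x4, takes a point from camera to tool coordinates, whose origin is the TCP and whose axes are the flange's). Camera axes: x right, y up, looking along -z (the intrinsics and any distortion apply to the point x, -y, -z); pixel columns grow to the right and rows downward; lengths in m; the calibration is good to about 2 mm. The wrist camera is an equidistant fisheye: a pixel r from the principal point sees the ray r / f radians off the axis. A picture is of the moment at which its call begins: read the wrist's pose just before it.
- hand_in(): hands the job in; it is judged then, once.
The state is a dict: "t": time; "qpos": joint angles; "qd": joint speeds; "effort": joint torques, N m; "eef_pos": TCP position; "eef_rot": TCP orientation; "wrist_force": force on the tool from outside, world axes, zero at the start; "wrist_torque": the same for the moment, N m; "finger_gap": finger opening in m; "finger_force": force on a finger pad.
Only numpy, scipy, OpenCV 4.12 (cv2) and the standard library are available. Lean on these libraries where they do the work, as an engineer would, in place of code of your own. Each camera call takes 0.05 s, during which the arm holds its last target. There are 200 camera calls.

## Working session

There is one attempt and no reset: what is moved stays moved. The work goes in short steps, Python scripts to look and compute and a tool call to move; the robot and the scene stay as the last step left them, time stands still between calls to the robot, and variables do not carry over. Pictures are saved under pics/ and viewed, at most 10 in all, crops included, and the job is handed in when it is done.

Besides the shell and the picture viewer there is one more tool, called as name([rows], argument=value, ...), one row to a line, values as JSON. arm_command: Moves the arm, as the interface text tells. Its arguments: {"type":"object","properties":{"rows":{"type":"array"},"newtons":{"type":"number"}},"required":["rows"]}

```bash
mkdir -p pics
cat > h.py <<'E'
import numpy as np, cv2
from workcell import sense, grab_frame, hand_in
def save(n,im): cv2.imwrite('pics/'+n+'.png',cv2.cvtColor(im,cv2.COLOR_RGB2BGR))
def ray(f,u,v):
    T=np.array(f['world_from_camera']); d=T[:3,:3]@np.array([(u-f['cx'])/f['fx'],-(v-f['cy'])/f['fy'],-1.])
    return T[:3,3],d
def onplane(f,u,v,z):
    o,d=ray(f,u,v); return o+d*(z-o[2])/d[2]
def cloud(f):
    h,w=f['depth'].shape; u,v=np.meshgrid(np.arange(w),np.arange(h)); D=f['depth']
    P=np.stack([(u-f['cx'])/f['fx']*D,-(v-f['cy'])/f['fy']*D,-D],-1); T=np.array(f['world_from_camera'])
    return P@T[:3,:3].T+T[:3,3]
E
python3 - <<'E'
from h import *
f=grab_frame('top');g=grab_frame('side')
save('top0',f['image']);save('side0',g['image'])
for x in(f,g): print(np.round(x['world_from_camera'],3).tolist(),x['fx'],x['cx'],x['cy'])
s=sense();print(s['t'],s['eef_pos'],s['eef_rot'],s['wrist_force'])
E
```

```text
[[0.008, 1.0, -0.025, 0.513], [-1.0, 0.008, 0.013, -0.015], [0.013, 0.024, 1.0, 0.988], [0.0, 0.0, 0.0, 1.0]] 471.28222479872227 316.61976660962966 208.60728157863005
[[-0.849, 0.319, -0.422, 0.191], [-0.528, -0.533, 0.661, 0.524], [-0.014, 0.784, 0.621, 0.553], [0.0, 0.0, 0.0, 1.0]] 364.15560323904117 321.12276965612415 191.12379970240127
0.1 [ 0.23906537 -0.57691887  0.23032397] [-1.95077318e-01  9.80787379e-01  9.46873279e-04 -2.47665290e-04] [ 0.46933173 -0.57504866 -0.29751644]
```

View pics/top0.png

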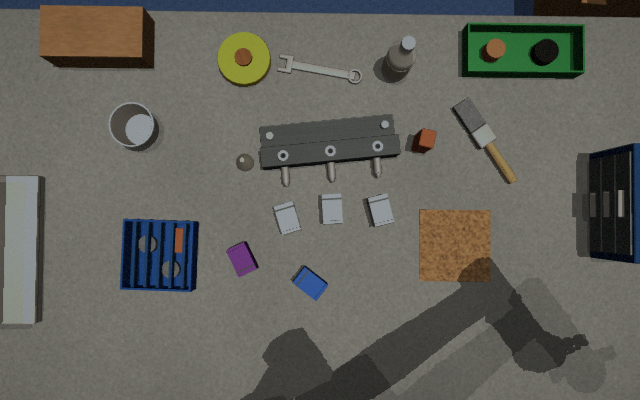

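View pics/side0.png

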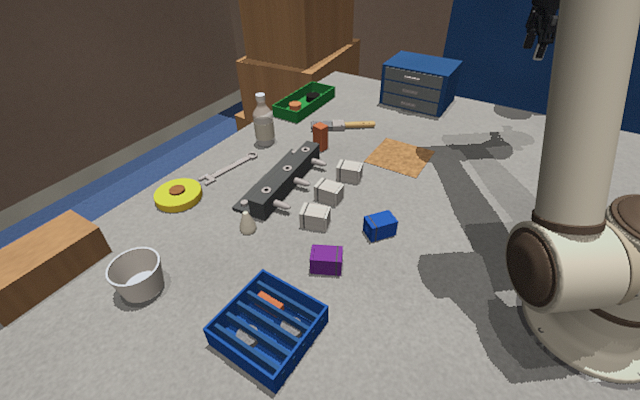

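Top view: three light ferrules at (287,218), (332,209) and (380,210), pins above them at (285,175), (331,170) and (377,166). The mat is at (455,245), cone (245,161), bar (424,140). Look-alikes to avoid: purple (242,259), blue (310,283). The side view agrees. I'll measure next and take one close crop.

Run:
```python
from h import *
f=grab_frame('top'); P=cloud(f); I=f['image'].astype(int); hsv=cv2.cvtColor(f['image'],cv2.COLOR_RGB2HSV)
def box(n,m,a):
    q=P[m]; r=cv2.minAreaRect((q[:,:2]*1000).astype(np.float32)); print(n,len(q),np.round(q.mean(0),4),np.round(r[0],1),np.round(r[1],1),round(r[2],1),'zmed',round(np.median(q[:,2]),4))
u,v=np.meshgrid(np.arange(640),np.arange(400))
for n,(a,b,c,d) in {'f0':(268,305,195,240),'f1':(316,350,188,230),'f2':(362,400,188,232)}.items():
    roi=(u>a)&(u<b)&(v>c)&(v<d)
    box(n,roi&(P[...,2]>.034)&(P[...,2]<.05),0)
    m=(roi&(I.min(-1)>140)).astype(np.uint8); cs,_=cv2.findContours(m,0,2); c=max(cs,key=cv2.contourArea)
    r=cv2.minAreaRect(np.float32([onplane(f,*p[0],.04)[:2]*1000 for p in c])); print('  col',np.round(r[0],1),np.round(r[1],1),round(r[2],1))
box('gauge',(u>255)&(u<405)&(v>110)&(v<172)&(P[...,2]>.044)&(P[...,2]<.056),0)
for n,a,b in(('p0',275,297),('p1',321,343),('p2',367,390)):
    box(n,(u>a)&(u<b)&(v>150)&(v<190)&(P[...,2]>.015)&(P[...,2]<.036),0)
m=(u>410)&(u<500)&(v>200)&(v<290)&(hsv[...,1]>100); box('mat',m,0)
box('bar',(u>408)&(u<440)&(v>122)&(v<160)&(P[...,2]>.05),0); box('cone',(u>230)&(u<256)&(v>145)&(v<175)&(P[...,2]>.01),0)
save('crop0',cv2.resize(f['image'][100:240,225:405],None,fx=4,fy=4,interpolation=2))
print(np.percentile(P[180:190,300:320,2],[5,50,95]))
```

```text
f0 593 [0.518  0.0327 0.0395] [517.9  32.7] [59.9 40. ] 17.2 zmed 0.0396
  col [512.2  30.7] [46.4 37.8] 17.6
f1 593 [ 0.5371 -0.0572  0.0397] [537.  -57.1] [60.  40.3] 3.5 zmed 0.0397
  col [530.5 -58.1] [46.3 36.3] 0.4
f2 600 [ 0.535  -0.1556  0.0396] [ 535.1 -156.1] [59.8 40.7] 14.3 zmed 0.0397
  col [ 529.6 -158.1] [46.  37.3] 14.3
gauge 2806 [ 0.6522 -0.0521  0.0496] [652.8 -52.4] [ 40.7 280.1] 6.2 zmed 0.0496
p0 162 [0.6066 0.0374 0.0254] [604.   33.9] [39. 41.] 6.3 zmed 0.0255
p1 162 [ 0.6163 -0.0569  0.0253] [613.6 -59.9] [40.2 40.9] 6.2 zmed 0.0253
p2 163 [ 0.6274 -0.1507  0.0255] [ 624.6 -156.1] [39.5 43.4] 7.2 zmed 0.0259
mat 5048 [ 0.4626 -0.316   0.0044] [ 461.  -204.4] [149.4 378.6] 0.4 zmed 0.0009
bar 336 [ 0.673  -0.2379  0.0775] [ 592.9 -142.5] [ 41.5 298.7] 40.0 zmed 0.0741
cone 235 [0.6284 0.1183 0.0493] [575.   64.6] [200.3  33.6] 45.4 zmed 0.0283
[-0.00283277 -0.00044757  0.00251895]
```

View pics/crop0.png

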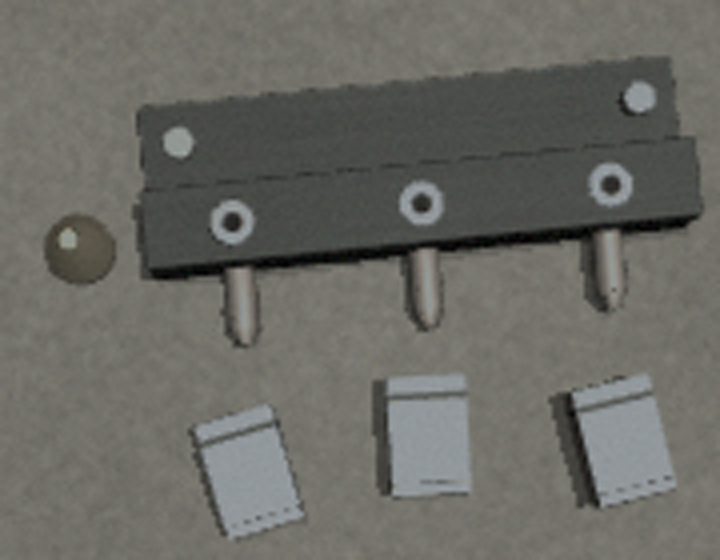

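Depth boxes match the given sizes: the ferrules measure 60x40 with tops at 0.0395, and the gauge block 40x280 at 0.0496. The candidates were the three grey ferrules and the purple and blue look-alikes. The crop shows the three grey bodies with the dark line near the open end facing the pins, so those are the ones. Gauge yaw is +6.2°, and the origin is about (0.633, -0.0545). I'll start with ferrule 2.

arm_command([
  [[0.5,0.582,0.84,-0.26,0,0,-0.055],[0.5,0.582,0.84,-0.26,0,0,-0.055],[0.5,0.582,0.84,-0.26,0,0,-0.055],[0.5,0.582,0.84,-0.26,0,0,-0.055],[0.5,0.582,0.84,-0.26,0,0,-0.055]],
], newtons=20)

```text
t: 0.57
eef_pos: [0.2977, -0.4924, 0.2047]
eef_rot: [-0.181, 0.984, 0.0, -0.0]
wrist_force: [0.1, -0.8, -0.4]
finger_gap: 0.0645
finger_force: 0.0
```

arm_command([
  [[0.5,0.582,0.84,-0.26,0,0,-0.055],[0.5,0.582,0.84,-0.26,0,0,-0.055],[0.5,0.582,0.84,-0.26,0,0,-0.055],[0.5,0.582,0.84,-0.26,0,0,-0.055],[0.5,0.582,0.84,-0.26,0,0,-0.055]],
])

```text
t: 0.98
eef_pos: [0.3559, -0.4083, 0.1788]
eef_rot: [-0.167, 0.986, 0.0, -0.0]
wrist_force: [0.1, 0.3, 0.6]
finger_gap: 0.064
finger_force: 0.0
```

arm_command([
  [[0.5,0.582,0.84,-0.26,0,0,-0.055],[0.5,0.582,0.84,-0.26,0,0,-0.055],[0.5,0.582,0.84,-0.26,0,0,-0.055],[0.5,0.582,0.84,-0.26,0,0,-0.055],[0.5,0.582,0.84,-0.26,0,0,-0.055]],
])

```text
t: 1.4
eef_pos: [0.4141, -0.3244, 0.1529]
eef_rot: [-0.152, 0.988, 0.0, -0.0]
wrist_force: [0.6, -0.2, -0.3]
finger_gap: 0.0643
finger_force: 0.0
```

arm_command([
  [[0.5,0.582,0.84,-0.26,0,0,-0.055],[0.5,0.582,0.84,-0.26,0,0,-0.055],[0.5,0.582,0.84,-0.26,0,0,-0.055],[0.5,0.582,0.84,-0.26,0,0,-0.055],[0.5,0.582,0.84,-0.26,0,0,-0.055]],
])

```text
t: 1.82
eef_pos: [0.4724, -0.2404, 0.1269]
eef_rot: [-0.138, 0.99, 0.0, -0.0]
wrist_force: [0.2, 0.2, -0.2]
finger_gap: 0.0638
finger_force: 0.0
```

arm_command([
  [[0.5,0.582,0.84,-0.26,0,0,-0.055],[0.5,0.582,0.84,-0.26,0,0,-0.055],[0.5,0.582,0.84,-0.26,0,0,-0.055],[0.5,0.582,0.84,-0.26,0,0,-0.055],[0.5,0.582,0.84,-0.26,0,0,-0.055]],
])

```text
t: 2.23
eef_pos: [0.5306, -0.1564, 0.1009]
eef_rot: [-0.124, 0.992, 0.0, -0.0]
wrist_force: [1.6, -0.6, 0.3]
finger_gap: 0.0641
finger_force: 0.0
```

arm_command([
  [[0.5,0,0,-1,0,0,0],[0.5,0,0,-1,0,0,0],[0.5,0,0,-1,0,0,0],[0.5,0,0,-1,0,0,0],[0.5,0,0,-0.75,0,0,0]],
])

```text
t: 2.65
eef_pos: [0.5294, -0.1572, 0.0045]
eef_rot: [-0.124, 0.992, 0.0, -0.001]
wrist_force: [0.3, -0.1, 0.6]
finger_gap: 0.064
finger_force: 0.0
```

arm_command([
  [[-1,0,0,0,0,0,0],[-1,0,0,0,0,0,0],[-1,0,0,0,0,0,0],[-1,0,0,0,0,0,0],[-1,0,0,0,0,0,0]],
], newtons=20)

```text
t: 3.07
eef_pos: [0.5308, -0.1574, 0.0073]
eef_rot: [-0.124, 0.992, -0.0, 0.001]
wrist_force: [0.5, -0.9, -1.2]
finger_gap: 0.04
finger_force: 25.4
```

Run:
```python
from h import *
s=sense();print(s['eef_pos'],s['wrist_force'],s['finger_gap'],s['finger_force'])
f=grab_frame('top');P=cloud(f);u,v=np.meshgrid(np.arange(640),np.arange(400))
a=np.hstack([cv2.resize(f['image'][120:240,330:430],None,fx=4,fy=4)]);b=cv2.resize(grab_frame('side')['image'][120:220,300:400],(480,480));save('g2',np.hstack([a,b]))
```

```text
[ 0.53076837 -0.15740273  0.0072543 ] [ 0.47951348 -0.93691419 -1.2105579 ] 0.039972348420386515 25.449926555156708
```

View pics/g2.png

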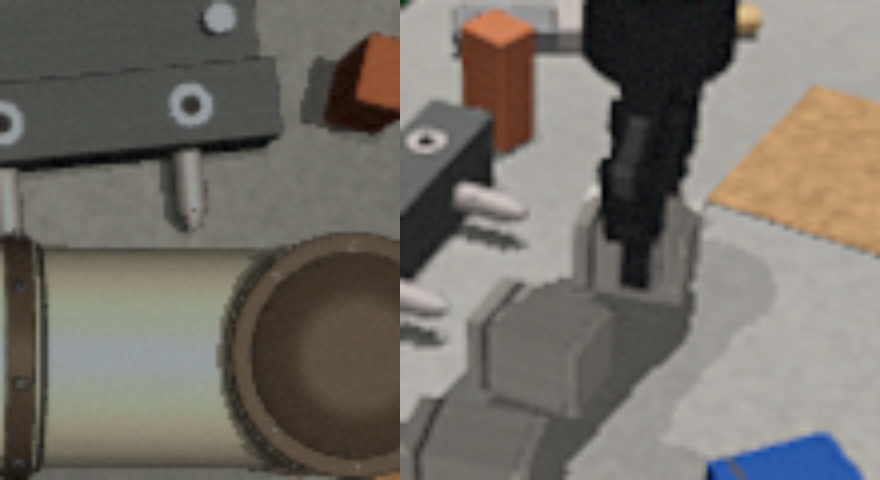

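Ferrule 2 is gripped (gap 40.0 mm) with its open end facing the pin. Next I align it to the pin axis and advance in small steps.

arm_command([
  [[-1,0,-0.07,0,0,0,-0.45],[-1,0,-0.07,0,0,0,-0.45],[-1,0,-0.07,0,0,0,-0.45],[-1,0,0,0,0,0,0]],
])

```text
t: 3.5
eef_pos: [0.5304, -0.1617, 0.0067]
eef_rot: [-0.053, 0.999, -0.0, 0.0]
wrist_force: [0.2, -0.5, -2.8]
finger_gap: 0.0397
finger_force: 25.4
```

arm_command([
  [[-1,0.348,0.038,0,0,0,0],[-1,0.348,0.038,0,0,0,0],[-1,0.348,0.038,0,0,0,0],[-1,0.348,0.038,0,0,0,0],[-1,0.348,0.038,0,0,0,0]],
])

```text
t: 3.92
eef_pos: [0.5662, -0.1576, 0.0063]
eef_rot: [-0.054, 0.999, -0.0, 0.0]
wrist_force: [-0.3, 0.4, -2.5]
finger_gap: 0.0396
finger_force: 25.4
```

arm_command([
  [[-1,0.1,0.011,0,0,0,0],[-1,0.1,0.011,0,0,0,0],[-1,0.1,0.011,0,0,0,0],[-1,0.1,0.011,0,0,0,0],[-1,0.1,0.011,0,0,0,0]],
])

```text
t: 4.33
eef_pos: [0.575, -0.1567, 0.0063]
eef_rot: [-0.054, 0.999, 0.0, -0.0]
wrist_force: [-0.5, 0.6, -1.7]
finger_gap: 0.0395
finger_force: 25.4
```

arm_command([
  [[-1,0.1,0.011,0,0,0,0],[-1,0.1,0.011,0,0,0,0],[-1,0.1,0.011,0,0,0,0],[-1,0.1,0.011,0,0,0,0],[-1,0.1,0.011,0,0,0,0]],
])

```text
t: 4.75
eef_pos: [0.5847, -0.1554, 0.0061]
eef_rot: [-0.054, 0.999, 0.0, -0.001]
wrist_force: [-0.6, 2.2, -2.1]
finger_gap: 0.0398
finger_force: 25.4
```

arm_command([
  [[-1,0.08,0.009,0,0,0,0],[-1,0.08,0.009,0,0,0,0],[-1,0.08,0.009,0,0,0,0]],
])

```text
t: 5.0
eef_pos: [0.5895, -0.1548, 0.0061]
eef_rot: [-0.054, 0.999, 0.0, -0.001]
wrist_force: [-1.7, 2.0, -1.9]
finger_gap: 0.0394
finger_force: 25.4
```

arm_command([
  [[-1,0.08,0.02,0,0,0,0],[-1,0.08,0.02,0,0,0,0],[-1,0.08,0.02,0,0,0,0],[-1,0.05,0.006,0,0,0,0],[-1,0.05,0.006,0,0,0,0]],
])

```text
t: 5.42
eef_pos: [0.5958, -0.1539, 0.0062]
eef_rot: [-0.053, 0.999, 0.0, -0.001]
wrist_force: [-4.1, 0.1, -0.9]
finger_gap: 0.0395
finger_force: 25.5
```

arm_command([
  [[-1,0.05,0.005,0,0,0,0],[-1,0.05,0.005,0,0,0,0],[-1,0.05,0.005,0,0,0,0],[-1,0.05,0.005,0,0,0,0]],
])

```text
t: 5.75
eef_pos: [0.5959, -0.1538, 0.0061]
eef_rot: [-0.053, 0.999, 0.0, -0.005]
wrist_force: [-12.8, -1.3, 7.2]
finger_gap: 0.0395
finger_force: 26.5
```

It stops hard at TCP x 0.596, 12.5 mm short of home, with Fx about -13 N, so ferrule 2 looks blocked. I'll back it off and measure the mat more accurately.

arm_command([
  [[-1,-0.3,-0.033,0,0,0,0],[-1,-0.6,-0.065,0,0,0,0],[-1,-0.7,-0.076,0,0,0,0],[-1,-0.7,-0.076,0,0,0,0],[-1,-0.6,-0.065,0,0,0,0]],
])

```text
t: 6.17
eef_pos: [0.5435, -0.1596, 0.0068]
eef_rot: [-0.054, 0.999, -0.0, 0.002]
wrist_force: [0.2, 0.9, -0.0]
finger_gap: 0.0397
finger_force: 25.4
```

Run:
```python
from h import *
s=sense();print(s['eef_pos'],s['eef_rot'],s['wrist_force'],s['finger_gap'])
f=grab_frame('top');P=cloud(f);hsv=cv2.cvtColor(f['image'],cv2.COLOR_RGB2HSV)
u,v=np.meshgrid(np.arange(640),np.arange(400))
m=((u>410)&(u<500)&(v>200)&(v<290)&(hsv[...,1]>90)&(P[...,2]<.006)).astype(np.uint8)
cs,_=cv2.findContours(m,0,2);c=max(cs,key=cv2.contourArea);print(cv2.boundingRect(c))
print(cv2.minAreaRect(np.float32([P[p[0][1],p[0][0],:2]*1000 for p in c])))
```

```text
[ 0.54353044 -0.15959293  0.00682005] [-5.38701582e-02  9.98545997e-01 -2.27194145e-04  1.96126183e-03] [ 0.15948663  0.94398996 -0.04066362] 0.039685730433593525
(419, 210, 72, 72)
((462.0634460449219, -318.52392578125), (149.3660430908203, 152.03651428222656), 0.214421346783638)
```

arm_command([
  [[-1,0,0,0.6,0,0,0],[-1,0,0,0.9,0,0,0],[-1,-0.5,-1,0.5,0,0,0],[-1,-0.53,-1,0,0,0,0],[-1,-0.53,-1,0,0,0,0]],
], newtons=35)

```text
t: 6.63
eef_pos: [0.5138, -0.2202, 0.048]
eef_rot: [-0.055, 0.999, -0.001, 0.003]
wrist_force: [-0.5, -0.3, -1.4]
finger_gap: 0.0395
finger_force: 38.4
```

arm_command([
  [[-1,-0.53,-1,0,0,0,0],[-1,-0.53,-1,0,0,0,0],[-1,-0.53,-1,0,0,0,0],[-1,-0.53,-1,0,0,0,0],[-1,-0.53,-0.95,0,0,0,0]],
])

```text
t: 7.05
eef_pos: [0.4597, -0.3202, 0.047]
eef_rot: [-0.054, 0.999, -0.001, 0.002]
wrist_force: [-0.1, -0.0, -1.6]
finger_gap: 0.0397
finger_force: 38.4
```

arm_command([
  [[-1,0,0,-0.6,0,0,0],[-1,0,0,-0.6,0,0,0],[-1,0,0,-0.4,0,0,0],[-1,0,0,-0.2,0,0,0],[-1,0,0,-0.1,0,0,0]],
])

```text
t: 7.47
eef_pos: [0.459, -0.3185, 0.0078]
eef_rot: [-0.054, 0.999, -0.0, 0.0]
wrist_force: [-0.3, -0.0, -2.0]
finger_gap: 0.0395
finger_force: 38.5
```

arm_command([
  [[0.5,0,0,0,0,0,0],[0.5,0,0,0,0,0,0],[0.5,0,0,0,0,0,0],[0.5,0,0,0.5,0,0,0],[0.5,0,0,1,0,0,0]],
], newtons=20)

```text
t: 7.88
eef_pos: [0.4572, -0.3178, 0.0376]
eef_rot: [-0.054, 0.999, 0.001, -0.002]
wrist_force: [0.6, -0.4, -0.0]
finger_gap: 0.0643
finger_force: 0.0
```

arm_command([
  [[0.5,0,0,1,0,0,0],[0.5,0,0.4,1,0,0,0],[0.5,0.28,1,1,0,0,-0.05],[0.5,0.28,1,0,0,0,-0.05],[0.5,0.28,1,0,0,0,-0.05]],
])

```text
t: 8.3
eef_pos: [0.4767, -0.2502, 0.1014]
eef_rot: [-0.045, 0.999, -0.001, 0.003]
wrist_force: [-0.3, -0.4, -0.4]
finger_gap: 0.0641
finger_force: 0.0
```

arm_command([
  [[0.5,0.28,1,0,0,0,-0.05],[0.5,0.28,1,0,0,0,-0.05],[0.5,0.28,1,0,0,0,-0.05],[0.5,0.28,1,0,0,0,-0.05],[0.5,0.28,1,0,0,0,-0.05]],
])

```text
t: 8.72
eef_pos: [0.5039, -0.1494, 0.0998]
eef_rot: [-0.033, 0.999, -0.0, 0.001]
wrist_force: [0.0, 1.1, -0.4]
finger_gap: 0.0643
finger_force: 0.0
```

arm_command([
  [[0.5,0.28,1,0,0,0,-0.05],[0.5,0.28,1,0,0,0,0],[0.5,0.28,1,0,0,0,0],[0.5,0.28,1,0,0,0,0],[0.5,0.28,0.67,0,0,0,0]],
])

```text
t: 9.13
eef_pos: [0.5319, -0.0555, 0.0997]
eef_rot: [-0.031, 1.0, 0.0, 0.001]
wrist_force: [0.6, -1.0, -0.4]
finger_gap: 0.0642
finger_force: 0.0
```

Run:
```python
from h import *
s=sense();print(s['eef_pos'],s['eef_rot'],s['wrist_force'],s['finger_gap'])
f=grab_frame('top');P=cloud(f);u,v=np.meshgrid(np.arange(640),np.arange(400))
q=P[(u>415)&(u<495)&(v>205)&(v<285)&(P[...,2]>.034)&(P[...,2]<.05)]
print(len(q),cv2.minAreaRect((q[:,:2]*1000).astype(np.float32)),np.median(q[:,2]))
```

```text
[ 0.53192371 -0.05550256  0.09970391] [-3.08231132e-02  9.99524265e-01  1.29730609e-04  1.07832860e-03] [ 0.55772029 -0.99202997 -0.41318173] 0.06415370805810369
613 ((465.1790466308594, -319.0373840332031), (59.83485412597656, 41.52315139770508), 6.285117149353027) 0.03966877702221472
```

Ferrule 2 lies on the mat, 3 mm from its centre. Next is ferrule 1.

arm_command([
  [[0.5,0,-0.09,-1,0,0,0],[0.5,0,0,-1,0,0,0],[0.5,0,0,-1,0,0,0],[0.5,0,0,-1,0,0,0],[0.5,0,0,-0.7,0,0,0]],
])

```text
t: 9.6
eef_pos: [0.5309, -0.0592, 0.0034]
eef_rot: [-0.03, 1.0, -0.0, -0.0]
wrist_force: [-0.5, -0.3, 0.5]
finger_gap: 0.064
finger_force: 0.0
```

arm_command([
  [[-1,0,0,0,0,0,0],[-1,0,0,0,0,0,0],[-1,0,0,0,0,0,0],[-1,0,0,0,0,0,0],[-1,0,0,0,0,0,0]],
], newtons=20)

```text
t: 10.02
eef_pos: [0.5318, -0.0589, 0.0053]
eef_rot: [-0.03, 1.0, 0.0, 0.001]
wrist_force: [-0.2, -0.7, -2.5]
finger_gap: 0.0397
finger_force: 24.0
```

arm_command([
  [[-1,0,-0.13,0,0,0,0.2],[-1,0,-0.13,0,0,0,0.25],[-1,0,-0.12,0,0,0,0],[-1,0,0,0,0,0,0]],
])

```text
t: 10.35
eef_pos: [0.5314, -0.0668, 0.0048]
eef_rot: [-0.053, 0.999, 0.0, 0.0]
wrist_force: [-1.1, -0.8, -2.3]
finger_gap: 0.0396
finger_force: 24.0
```

arm_command([
  [[-1,0.25,0.117,0,0,0,0],[-1,0.25,0.027,0,0,0,0],[-1,0.25,0.027,0,0,0,0],[-1,0.25,0.027,0,0,0,0],[-1,0.2,0.022,0,0,0,0]],
])

```text
t: 10.77
eef_pos: [0.5543, -0.0623, 0.0046]
eef_rot: [-0.054, 0.999, -0.0, -0.002]
wrist_force: [-4.7, -0.4, 4.5]
finger_gap: 0.0395
finger_force: 25.0
```

arm_command([
  [[-1,0.12,0.013,0,0,0,0],[-1,0.12,0.013,0,0,0,0],[-1,0.12,0.013,0,0,0,0],[-1,0.12,0.013,0,0,0,0],[-1,0.12,0.013,0,0,0,0]],
])

```text
t: 11.18
eef_pos: [0.5667, -0.0609, 0.0046]
eef_rot: [-0.054, 0.999, -0.0, -0.001]
wrist_force: [-5.5, -0.8, 7.0]
finger_gap: 0.0397
finger_force: 24.9
```

arm_command([
  [[-1,0.05,0.005,0.02,0,0,0],[-1,0.05,0.005,0.02,0,0,0],[-1,0.05,0.005,0,0,0,0],[-1,0.05,0.005,0,0,0,0]],
])

```text
t: 11.52
eef_pos: [0.5719, -0.0602, 0.0048]
eef_rot: [-0.054, 0.999, 0.0, 0.0]
wrist_force: [-0.5, 0.5, -1.7]
finger_gap: 0.0399
finger_force: 24.1
```

Free now. Blocked would stop at TCP x ≈ 0.586, home is about 0.598.

arm_command([
  [[-1,0.1,0.011,0,0,0,0],[-1,0.1,0.011,0,0,0,0],[-1,0.1,0.011,0,0,0,0],[-1,0.1,0.011,0,0,0,0],[-1,0.1,0.011,0,0,0,0]],
])

```text
t: 11.93
eef_pos: [0.5815, -0.0593, 0.0051]
eef_rot: [-0.054, 0.999, -0.0, 0.0]
wrist_force: [-0.2, -0.1, -1.0]
finger_gap: 0.0397
finger_force: 24.1
```

arm_command([
  [[-1,0.08,0.009,0,0,0,0],[-1,0.08,0.009,0,0,0,0],[-1,0.08,0.009,0,0,0,0],[-1,0.08,0.009,0,0,0,0]],
])

```text
t: 12.27
eef_pos: [0.5878, -0.0585, 0.0051]
eef_rot: [-0.054, 0.999, 0.0, -0.0]
wrist_force: [-0.8, 0.4, -3.0]
finger_gap: 0.0395
finger_force: 24.1
```

arm_command([
  [[-1,0.08,0.009,0,0,0,0],[-1,0.08,0.009,0,0,0,0],[-1,0.08,0.009,0,0,0,0],[-1,0.08,0.009,0,0,0,0]],
])

```text
t: 12.6
eef_pos: [0.5942, -0.0578, 0.0051]
eef_rot: [-0.054, 0.999, 0.0, -0.0]
wrist_force: [0.1, 0.0, -3.1]
finger_gap: 0.0396
finger_force: 24.1
```

arm_command([
  [[-1,0.05,0.005,0,0,0,0],[-1,0.05,0.005,0,0,0,0],[-1,0.05,0.005,0,0,0,0],[-1,0.05,0.005,0,0,0,0]],
])

```text
t: 12.93
eef_pos: [0.5967, -0.0576, 0.0049]
eef_rot: [-0.054, 0.999, -0.0, -0.002]
wrist_force: [-4.6, 0.7, 0.8]
finger_gap: 0.0398
finger_force: 24.3
```

arm_command([
  [[-1,0.05,0.005,0,0,0,0],[-1,0.05,0.005,0,0,0,0],[-1,0,0,0,0,0,0]],
])

```text
t: 13.18
eef_pos: [0.5967, -0.0577, 0.0047]
eef_rot: [-0.053, 0.999, -0.0, -0.004]
wrist_force: [-7.9, 0.3, 2.1]
finger_gap: 0.0402
finger_force: 24.6
```

arm_command([
  [[-1,-0.08,-0.009,0,0,0,0],[0.4,0,0,0,0,0,0],[0.4,0,0,0,0,0,0],[0.4,0,0,0,0,0,0],[0.4,0,0,0.7,0,0,0]],
])

```text
t: 13.6
eef_pos: [0.5975, -0.0575, 0.0172]
eef_rot: [-0.053, 0.999, -0.0, -0.002]
wrist_force: [-1.2, -0.3, 0.7]
finger_gap: 0.0596
finger_force: 0.0
```

arm_command([
  [[0.5,0,0,1,0,0,0],[0.5,0,0,1,0,0,0],[0.5,0,0,1,0,0,0.3],[0.5,-0.85,0.9,1,0,0,0.3],[0.5,-0.85,0.9,0,0,0,0.3]],
])

```text
t: 14.02
eef_pos: [0.5683, -0.0211, 0.1037]
eef_rot: [-0.101, 0.995, -0.0, 0.005]
wrist_force: [0.1, -0.4, 1.1]
finger_gap: 0.0644
finger_force: 0.0
```

arm_command([
  [[0.5,-0.85,0.9,0,0,0,0.3],[0.5,-0.85,0.9,0,0,0,0.3],[0.5,-0.85,0.85,0,0,0,0.33],[0.5,0,0,0,0,0,0]],
])

```text
t: 14.35
eef_pos: [0.5114, 0.0334, 0.0997]
eef_rot: [-0.151, 0.989, 0.0, 0.0]
wrist_force: [0.3, -0.5, -0.7]
finger_gap: 0.0645
finger_force: 0.0
```

Run:
```python
from h import *
s=sense();print(s['eef_pos'],s['eef_rot'],s['finger_gap'])
f=grab_frame('top');P=cloud(f);u,v=np.meshgrid(np.arange(640),np.arange(400))
for a,b in((312,355),(262,310)):
  q=P[(u>a)&(u<b)&(v>155)&(v<240)&(P[...,2]>.034)&(P[...,2]<.044)]
  print(len(q),cv2.minAreaRect((q[:,:2]*1000).astype(np.float32)) if len(q) else 0)
g=grab_frame('side');P=cloud(g);q=P[(P[...,2]>.038)&(P[...,2]<.0415)&(abs(P[...,0]-.603)<.05)&(abs(P[...,1]+.058)<.035)]
print('side',len(q),cv2.minAreaRect((q[:,:2]*1000).astype(np.float32)) if len(q) else 0)
```

```text
[0.51144916 0.03343363 0.09968987] [-1.50768360e-01  9.88569034e-01  3.88527107e-04  1.22994849e-04] 0.06448070451236047
613 ((603.5599365234375, -60.73019790649414), (60.64855194091797, 77.29389190673828), 6.204687118530273)
30 ((623.5171508789062, 33.0694465637207), (0.8253319263458252, 88.71890258789062), 5.919853687286377)
side 14 ((631.4097900390625, -47.90693664550781), (21.4073486328125, 45.197349548339844), 34.86043930053711)
```

arm_command([
  [[0.5,0.085,-0.11,-1,0,0,0],[0.5,0,0,-1,0,0,0],[0.5,0,0,-1,0,0,0],[0.5,0,0,-1,0,0,0],[0.5,0,0,-0.62,0,0,0]],
])

```text
t: 14.87
eef_pos: [0.5157, 0.0286, 0.0049]
eef_rot: [-0.148, 0.989, -0.0, -0.0]
wrist_force: [0.2, -0.0, -0.1]
finger_gap: 0.0644
finger_force: 0.0
```

arm_command([
  [[-1,0,0,0,0,0,0],[-1,0,0,0,0,0,0],[-1,0,0,0,0,0,0],[-1,0,0,0,0,0,0],[-1,0,0,0,0,0,0]],
], newtons=20)

```text
t: 15.28
eef_pos: [0.5158, 0.0294, 0.0076]
eef_rot: [-0.149, 0.989, 0.0, 0.001]
wrist_force: [0.5, 0.2, -1.6]
finger_gap: 0.0399
finger_force: 23.8
```

arm_command([
  [[-1,0,-0.05,0,0,0,-0.6],[-1,0,-0.05,0,0,0,-0.6],[-1,0,-0.03,0,0,0,-0.63],[-1,0,0,0,0,0,0]],
])

```text
t: 15.62
eef_pos: [0.5155, 0.0268, 0.0074]
eef_rot: [-0.053, 0.999, 0.0, 0.001]
wrist_force: [-0.8, 0.3, -0.9]
finger_gap: 0.0401
finger_force: 23.8
```

arm_command([
  [[-1,0.3,0.133,0,0,0,0],[-1,0.3,0.033,0,0,0,0],[-1,0.3,0.033,0,0,0,0],[-1,0.3,0.033,0,0,0,0],[-1,0.3,0.033,0,0,0,0]],
])

```text
t: 16.03
eef_pos: [0.5461, 0.0323, 0.0067]
eef_rot: [-0.054, 0.999, 0.0, 0.0]
wrist_force: [-0.5, -0.8, -1.9]
finger_gap: 0.0395
finger_force: 23.8
```

arm_command([
  [[-1,0.12,0.013,0,0,0,0],[-1,0.12,0.013,0,0,0,0],[-1,0.12,0.013,0,0,0,0],[-1,0.12,0.013,0,0,0,0],[-1,0.12,0.013,0,0,0,0]],
])

```text
t: 16.45
eef_pos: [0.5571, 0.0333, 0.0066]
eef_rot: [-0.054, 0.999, -0.0, -0.0]
wrist_force: [-0.8, 0.6, -1.0]
finger_gap: 0.0397
finger_force: 23.8
```

Clean entry. Blocked would stop near 0.578, home is near 0.590.

arm_command([
  [[-1,0.1,0.011,0,0,0,0],[-1,0.1,0.011,0,0,0,0],[-1,0.1,0.011,0,0,0,0],[-1,0.1,0.011,0,0,0,0],[-1,0.1,0.011,0,0,0,0]],
])

```text
t: 16.87
eef_pos: [0.5673, 0.0344, 0.0067]
eef_rot: [-0.054, 0.999, -0.0, -0.0]
wrist_force: [-0.5, -0.3, -1.5]
finger_gap: 0.04
finger_force: 23.8
```

arm_command([
  [[-1,0.08,0.009,0,0,0,0],[-1,0.08,0.009,0,0,0,0],[-1,0.08,0.009,0,0,0,0],[-1,0.08,0.009,0,0,0,0],[-1,0.08,0.009,0,0,0,0]],
])

```text
t: 17.28
eef_pos: [0.5753, 0.0354, 0.0067]
eef_rot: [-0.054, 0.999, 0.0, -0.0]
wrist_force: [0.7, -0.3, -0.9]
finger_gap: 0.0398
finger_force: 23.8
```

arm_command([
  [[-1,0.08,0.009,0,0,0,0],[-1,0.08,0.009,0,0,0,0],[-1,0.08,0.009,0,0,0,0],[-1,0.08,0.009,0,0,0,0]],
])

```text
t: 17.62
eef_pos: [0.5817, 0.0361, 0.0067]
eef_rot: [-0.054, 0.999, -0.0, 0.0]
wrist_force: [0.2, 0.7, -0.6]
finger_gap: 0.0398
finger_force: 23.8
```

arm_command([
  [[-1,0.08,0.009,0,0,0,0],[-1,0.08,0.009,0,0,0,0],[-1,0.06,0.006,0,0,0,0],[-1,0.05,0.005,0,0,0,0]],
])

```text
t: 17.95
eef_pos: [0.5871, 0.0367, 0.0067]
eef_rot: [-0.054, 0.999, 0.0, 0.0]
wrist_force: [-0.1, -1.1, -1.9]
finger_gap: 0.0398
finger_force: 23.8
```

arm_command([
  [[-1,0.05,0.005,0,0,0,0],[-1,0.05,0.005,0,0,0,0],[-1,0.05,0.005,0,0,0,0],[-1,0.05,0.005,0,0,0,0]],
])

```text
t: 18.28
eef_pos: [0.5886, 0.0367, 0.0065]
eef_rot: [-0.054, 0.999, -0.0, -0.003]
wrist_force: [-8.1, 2.1, 4.2]
finger_gap: 0.0398
finger_force: 24.6
```

arm_command([
  [[-1,0.05,0.005,0,0,0,0],[-1,0.05,0.005,0,0,0,0],[-1,0,0,0,0,0,0]],
])

```text
t: 18.53
eef_pos: [0.5886, 0.0366, 0.0065]
eef_rot: [-0.053, 0.999, -0.001, -0.005]
wrist_force: [-10.4, 2.5, 6.1]
finger_gap: 0.0395
finger_force: 24.8
```

Ferrule 0 has seated against the shoulder. I'll relax, release, lift, back away and check.

arm_command([
  [[-1,-0.1,-0.011,0,0,0,0],[0.4,0,0,0,0,0,0],[0.4,0,0,0,0,0,0],[0.4,0,0,0,0,0,0],[0.4,0,0,0.7,0,0,0]],
])

```text
t: 18.95
eef_pos: [0.5898, 0.0367, 0.0187]
eef_rot: [-0.053, 0.999, -0.0, -0.002]
wrist_force: [-0.4, -0.1, -0.6]
finger_gap: 0.06
finger_force: 0.0
```

arm_command([
  [[0.4,0,0,1,0,0,0],[0.4,0,0,1,0,0,0],[0.4,0,0,1,0,0,0],[0.4,0,0,1,0,0,0],[0.4,-1,0,1,0,0,0]],
])

```text
t: 19.37
eef_pos: [0.5744, 0.0374, 0.1221]
eef_rot: [-0.054, 0.999, 0.0, 0.002]
wrist_force: [-0.3, 1.6, 1.9]
finger_gap: 0.0598
finger_force: 0.0
```

arm_command([
  [[0.4,-1,0.5,0.8,0,0,0],[0.4,-1,0.5,0.8,0,0,0],[0.4,-1,0.5,0.8,0,0,0],[0.4,-1,0.5,0,0,0,0],[0.4,-1,0.5,0,0,0,0]],
])

```text
t: 19.78
eef_pos: [0.4713, 0.0879, 0.1703]
eef_rot: [-0.054, 0.999, 0.001, 0.002]
wrist_force: [-0.5, 0.9, -0.3]
finger_gap: 0.0595
finger_force: 0.0
```

Run:
```python
from h import *
f=grab_frame('top');P=cloud(f);u,v=np.meshgrid(np.arange(640),np.arange(400))
for n,h in(('f0',(592.8,36.6)),('f1',(603.1,-57.8)),('mat',(462,-318.5))):
  q=P[(np.hypot(P[...,0]-h[0]/1000,P[...,1]-h[1]/1000)<.04)&(P[...,2]>.034)&(P[...,2]<.045)]
  print(n,len(q),cv2.minAreaRect((q[:,:2]*1000).astype(np.float32)) if len(q) else 0)
save('fin',cv2.resize(f['image'][100:300,225:505],None,fx=2.8,fy=2.8,interpolation=2))
print(sense()['t'])
```

```text
f0 602 ((593.1157836914062, 37.8328857421875), (60.67600631713867, 51.04450607299805), 5.040287494659424)
f1 608 ((605.59033203125, -60.25720977783203), (65.92900085449219, 50.1783332824707), 12.420515060424805)
mat 617 ((465.1835021972656, -318.974609375), (59.62104797363281, 41.849342346191406), 5.181326866149902)
19.8333
```

View pics/fin.png

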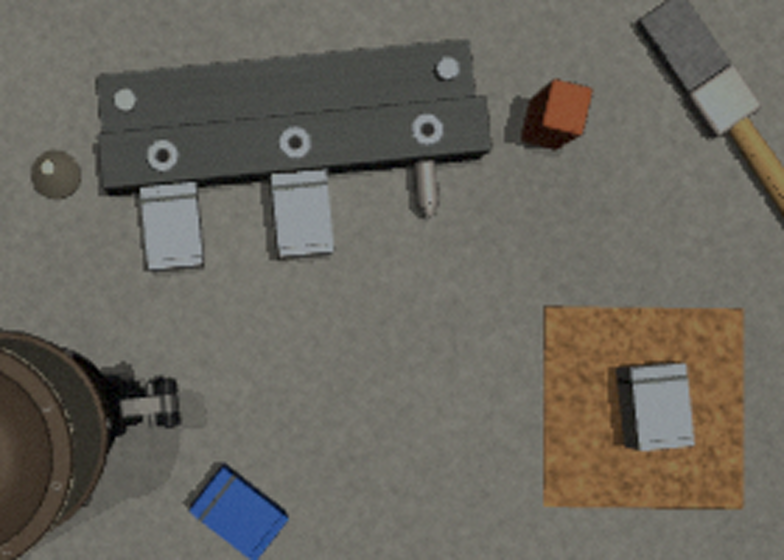

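The picture shows two ferrules flush on pins 0 (170,225) and 1 (302,213). The blocked one is on the mat at (660,407), and the cone and bar are unmoved.

```bash
python3 -c "
from h import *
print(hand_in())"
```

```text
the job is handed in; nothing more can be done
None
```

I've handed the job in, no verdict returned: ferrules 0 and 1 are fully home on their pins, ferrule 2 (the blocked one, which stopped about 12 mm short) is on the cork mat, and the cone and bar look unmoved in the last picture.

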